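# Unbolt the flat print case

### The arm

A 6-joint arm with a two-finger parallel gripper is mounted at the origin on the work surface. World frame = base frame: x ahead of the robot, y to its left, z up, the work surface at z = 0. Lengths are in m, angles in rad, forces in N, time in s.
With the tool pointing down it reaches from about 0.35 to 0.975 m from the base axis. Payload 4.9 kg.
Tool frame: the origin (TCP) lies at the centre of the arm's flange, where the gripper is bolted on; the fingertips stand 173 mm ahead of it and the grasp point (between the pads) lies 155 mm ahead of it (ctrl.finger_overhang is the distance from the TCP to the fingertips, in m); z points along the fingers, y is the direction in which the jaws open and shut (so a half turn about z gives the same grasp; the last joint's range is limited). The gripper opens to 85 mm and grips with 20 to 120 N. Pads are 22 mm wide; open, the fingers measure 114 mm over their backs; the gripper's body (76 mm by 85 mm) begins 54 mm behind the grasp point. The pads swing forward as they close: fully open they stand 13 mm farther back than shut.
Start: joints at [1.121, 0.053, 1.613, -0, 1.476, -0.119], TCP at [0.203, 0.591, 0.405] pointing down, gripper open.
Joint ranges: [-3.01, 3.01], [-1.01, 2.22], [0.06, 2.58], [-1.02, 4.17], [0.09, 2.62], [-3.14, 3.14]. Speed limits (rad/s): [2.57, 2.57, 3.14, 3.14, 3.14, 3.14].

### API

Orientations are given as a rotation vector (axis times angle).
In Python, from station import ctrl, eyes, spotter gives the robot as it stands.
- The arm moves only by the shell command python3 -m crank 'ROWS' [FORCE]. ROWS is JSON, a list of rows, each a list of 7 numbers: the turn, a rotation vector about the tool's x, y, z in rad, then the shift along the tool's x, y, z in mm, then the closure, from -1 (fully open) to 1 (shut). A call has 1 to 8 rows; each row shifts and turns the pose as measured when the row begins, along the tool's axes as they then stand; what a row does not reach is not made up. A row lasts 1/12 s, in which the tool goes at most 41.7 mm and 7.16 degrees, less where a joint would pass 70% of its speed; a pose out of reach is approached as far as the arm can. A call is refused whole if a number of a shift passes 41.7 or a number of a turn 0.125, either way. A call with a gripper value outside its range is refused whole. The fingers move at their own pace and stop on an object; FORCE is the grip in N (left out, the last holds). Time passes only in rows, so rows that do not move let the fingers close. It gives the time, the measured TCP pose, the force and the opening at its end, in the units of the state.
- ctrl.get_obs(): the state, without advancing time (a new reading comes with each control period).
- eyes.get_image(name): name is "side" or "top"; returns a dict with "image" (384x512x3 uint8, red, green, blue), "vertical_fov" (degrees; the focal length in pixels is half the picture's height over the tangent of half this angle, whatever the lens; pixels are square), "cx", "cy" (the principal point, pixels), "rvec" (rotation vector, rad) and "tvec" (3), from world to camera coordinates, as OpenCV has them. Camera axes: x right, y down, z forward; pixel columns grow to the right and rows downward; lengths in m; the calibration is good to about 2 mm. A picture is of the moment at which its call begins. There is no depth.
- ctrl.finish_job(): hands the job in, once; it reports no verdict.
Trained networks look in a picture, given as the dict that the camera call returned (one of the last four; its "shot" number tells which), for a name from the list of things; names that differ only in an ending like _2 or _b are one class to them, and where a whole thing is asked for, a point or a joint stands for the part that bears it (a point fixed in the world has none). Each returns a list of dicts, best first, with "confidence" (0 to 1); they miss things now and then, are a little off and sometimes report something else, mostly with a low value. They report only what shows in the picture. A call takes as long as a camera call.
- spotter.look_for(query, picture): "centre" ([x, y, z] in m, in world coordinates, good to about 4 mm: the middle of the surface that is visible of it).
- spotter.outline_of(query, picture): "region" (384x512 bool, what is visible of it).
- spotter.mark_of(query, picture): "centre" ([x, y, z] in m, in world coordinates, good to about 4 mm: a listed point, or the origin of a listed thing).
The state is a dict: "t": time; "q": joint angles; "dq": joint speeds; "effort": joint torques, N m; "tool_pos": TCP position; "tool_rot": TCP orientation; "contact_force": force on the tool from outside, world axes, zero at the start; "wrist_torque": the same for the moment, N m; "opening": finger opening in m.
Only numpy, scipy, OpenCV 4.12 (cv2) and the standard library are available. Lean on these libraries where they do the work, as an engineer would, in place of code of your own. Each camera call takes 0.05 s, during which the arm holds its last target.

### The job

Unbolt the lid of the low, broad plywood print case so that it can be opened: lift the bolt's knobbed handle up out of its notch, then slide the bolt fully back out of its keeper and let go. Leave the bolt of the taller, narrower plywood box alone.

Things in the scene. Friction and masses are not known exactly. Their poses are not given: they have to be found in the camera images.
- case: Low, broad, fixed plywood print case, 200 (x) by 300 (y) by 90 mm high. Origin: centre of its underside, z up. A steel barrel bolt runs along its y on top: rod axis at x = 0, z = 116; keeper (y -65 to -45) and straps (y -25 to -10, 80 to 95) rise to z = 128. Notch teeth at x -28 to -12, y -5 to 4 and 20 to 58, up to z = 126. An eraser lies beyond y = -90.
- case_bolt (a joint): Slide of the flat case's bolt along the case's +y, m: 0 = shot, 0.055 = fully drawn (stop); its tip leaves the keeper at 0.023 and the lid seam at 0.033. Friction about 2 N, stays where left. Held within about 5 mm while the handle lies in its notch.
- case_handle (a joint): Lift of that bolt's handle about the rod axis, rad: at 0 it points to the case's -x, 15 degrees above level; upright at 1.31, stop at 1.4; clears the teeth from 0.73. It is a 9 mm bar at case y = 12 mm + slide, ending in a drum knob (26 mm across, 26 mm long along y, flat ends) centred 55 mm from the rod axis. Takes about 0.7 N there plus its weight (50 g); stays where left.
- trunk_knob (a point): Centre of the 26 mm handle knob of the like bolt on the tall narrow box (150 by 200 by 150 mm high, 244 mm with that handle raised, on the other side of the robot's centre line from the case). Leave it alone. Above 300 mm over the table all within reach is clear.

How it is judged:
On the way:
1. the handle of the flat case's bolt is lifted clear of its notch (over 0.7 rad) while the bolt is still shot (value of joint case_handle above 0.7 rad and value of joint case_bolt below 0.015 m), for 0.05 s.
At the end, for the whole second after the job is handed in: The flat case's bolt is drawn back by more than 42 mm of its 55 mm, clear of keeper and seam, and at rest; the handle may stand at any angle (value of joint case_bolt above 0.042 m and velocity of joint case_bolt between -0.01 and 0.01 m/s); the robot touches nothing.
It fails at once if the tall box's bolt or its handle is moved (its knob by more than 15 mm) (distance of trunk_knob from where it was at the start of the episode above 0.015 m).
It also fails if it takes over 32 s, if anything falls off the work surface, if the arm or the gripper's body presses on something with over 40 N, if the wrist force passes 120 N, or if a joint passes its speed limit or range.

## Working session

There is one attempt and no reset: what is moved stays moved. The work goes in short steps, Python scripts to look and compute and a shell command to move; the robot and the scene stay as the last step left them, time stands still between calls to the robot, and variables do not carry over. Pictures are saved under pics/ and viewed, and the job is handed in when it is done.

```bash
ls; mkdir -p pics; python3 - <<'E'
from station import ctrl, eyes, spotter
import cv2,numpy as np
o=ctrl.get_obs();print({k:np.round(v,3).tolist() for k,v in o.items()})
for n in("side","top"):
    p=eyes.get_image(n)
    cv2.imwrite(f"pics/a_{n}.png",p["image"][:,:,::-1])
    print(n,p["vertical_fov"],p["cx"],p["cy"],p["rvec"],p["tvec"])
    for q in("case","case_handle","case_bolt","trunk_knob"):
        print(q,[(np.round(d["centre"],3).tolist(),round(d["confidence"],2)) for d in spotter.look_for(q,p)][:3],[(np.round(d["centre"],3).tolist(),round(d["confidence"],2)) for d in spotter.mark_of(q,p)][:3])
E
```

```text
pics
{'t': 0.0, 'q': [1.121, 0.053, 1.614, 0.0, 1.476, -0.119], 'dq': [-0.0, 0.002, -0.0, 0.0, -0.001, -0.001], 'effort': [0.002, -39.367, -37.018, -0.0, 0.007, 0.0], 'tool_pos': [0.203, 0.591, 0.403], 'tool_rot': [-0.517, -3.098, 0.003], 'contact_force': [-0.032, 0.636, 0.124], 'wrist_torque': [0.039, 0.029, -0.027], 'opening': 0.085}
side 44.09229461597282 256.18413573997935 195.83205396339875 [ 0.20795115 -2.70027077  1.45367423] [0.5159458  0.15308075 0.95261336]
case [] [([0.524, 0.245, 0.006], 0.75)]Traceback (most recent call last):
  File "<stdin>", line 9, in <module>
ValueError: it knows: case, trunk_knob
```

```bash
python3 - <<'E'
from station import ctrl, eyes, spotter
import cv2,numpy as np
for n in("side","top"):
    p=eyes.get_image(n)
    cv2.imwrite(f"pics/b_{n}.png",p["image"][:,:,::-1])
    print(n,p["vertical_fov"],p["cx"],p["cy"],p["rvec"],p["tvec"])
    for q in("case","trunk_knob"):
        for f in (spotter.look_for,spotter.mark_of):
            print(q,f.__name__,[(np.round(d["centre"],3).tolist(),round(d["confidence"],2)) for d in f(q,p)][:3])
E
```

```text
side 44.09229461597282 256.18413573997935 195.83205396339875 [ 0.20795115 -2.70027077  1.45367423] [0.5159458  0.15308075 0.95261336]
case call [([0.509, 0.294, 0.092], 0.7), ([0.468, -0.25, 0.194], 0.42)]
case call [([0.522, 0.244, 0.006], 0.65)]
trunk_knob call [([0.469, -0.247, 0.197], 0.71)]
trunk_knob call [([0.467, -0.258, 0.194], 0.5)]
top 52.59269965598509 245.18438577468203 188.3345295870958 [ 2.13152325 -2.13893957  0.12386506] [0.02178026 0.53447658 0.95360631]
case call [([0.512, 0.244, 0.091], 0.56)]
case call [([0.519, 0.251, 0.002], 0.7)]
trunk_knob call [([0.468, -0.253, 0.2], 0.58)]
trunk_knob call [([0.461, -0.258, 0.198], 0.59)]
```

```bash
ls pics
```

```text
a_side.png
b_side.png
b_top.png
```

View pics/b_side.png

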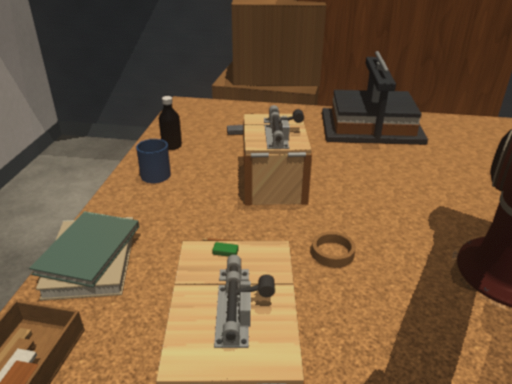

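View pics/b_top.png

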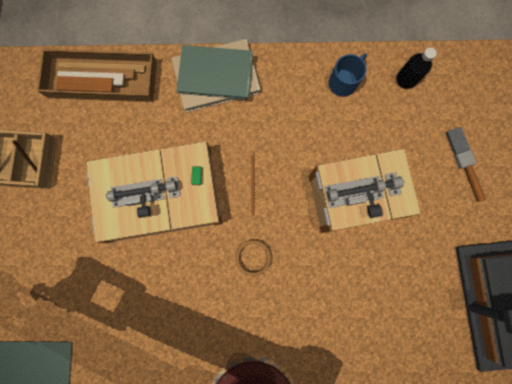

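The side view shows the case with its knob at (266,286) and the eraser at (226,249). In the top view the case is centred near (153,192) with its knob at (144,211), and the trunk is at (367,190). Next I'll fit the case pose.

```bash
cat > h.py <<'E'
from station import ctrl, eyes, spotter
import cv2,numpy as np
from scipy.optimize import minimize
from scipy.spatial.transform import Rotation as R
def proj(p,X):
    f=p["image"].shape[0]/2/np.tan(np.radians(p["vertical_fov"])/2)
    K=np.array([[f,0,p["cx"]],[0,f,p["cy"]],[0,0,1]])
    return cv2.projectPoints(np.float64(X).reshape(-1,3),np.float64(p["rvec"]),np.float64(p["tvec"]),K,None)[0][:,0]
def c2w(c,X):
    X=np.float64(X).reshape(-1,3); x,y,a=c
    return np.c_[x+np.cos(a)*X[:,0]-np.sin(a)*X[:,1], y+np.sin(a)*X[:,0]+np.cos(a)*X[:,1],X[:,2]]
def knob(th,s=0): 
    a=th+np.radians(15); return [-.055*np.cos(a),.012+s,.116+.055*np.sin(a)]
E
python3 - <<'E'
from h import *
P={n:eyes.get_image(n) for n in("side","top")}
M={}
for n,p in P.items():
    M[n]=[d for d in spotter.outline_of("case",p)][0]["region"]
    im=p["image"].copy(); im[M[n]]=im[M[n]]//2+[100,0,0]
    cv2.imwrite(f"pics/m_{n}.png",im[:,:,::-1])
box=np.array([[sx*.1,sy*.15,z] for sx in(-1,1) for sy in(-1,1) for z in(0,.09)])
fr=np.array([[ (-.02 if 0 else sx),y,z] for sx in(-.014,.014) for y in (-.065,.095) for z in (.09,.125)])
def cost(c,ns=("side","top")):
    t=0
    for n in ns:
        p=P[n]
        m=np.zeros(M[n].shape,np.uint8)
        h=cv2.convexHull((proj(p,c2w(c,box))*16).astype(np.int32))
        cv2.fillConvexPoly(m,h,1,shift=4,lineType=8)
        h=cv2.convexHull((proj(p,c2w(c,fr))*16).astype(np.int32))
        cv2.fillConvexPoly(m,h,1,shift=4)
        m=m>0
        t+=(m^M[n]).sum()/(m|M[n]).sum()
    return t
for ns in(("side","top"),("top",),("side",)):
    r=min((minimize(cost,[.52,.247,a],args=(ns,),method="Nelder-Mead",options=dict(initial_simplex=[[.52,.247,a],[.53,.247,a],[.52,.257,a],[.52,.247,a+.1]])) for a in(-.1,.1,.2)),key=lambda r:r.fun)
    print(ns,r.x,r.fun)
    if len(ns)==2:c=r.x
for n,p in P.items():
    im=cv2.resize(p["image"],None,fx=3,fy=3,interpolation=cv2.INTER_CUBIC)
    for X,col in((box,(255,0,0)),([knob(0)],(0,255,0)),([[0,-.065,.116],[0,.095,.116]],(0,0,255)),([[-.028,y,.126] for y in(-.005,.004,.02,.058)],(255,255,0))):
        for u in proj(p,c2w(c,X)): cv2.circle(im,tuple(int(v*3+1) for v in u),3,col,-1)
    x0,y0=(450,600) if n=="side" else (200,380)
    cv2.imwrite(f"pics/f_{n}.png",im[y0:y0+552,x0:x0+600,::-1])
np.save("c.npy",c); print(c2w(c,[knob(0),knob(0,.055),knob(1.31)]))
E
```

```text
('side', 'top') [0.52105202 0.24846245 0.16067479] 0.07804485741947657
('top',) [0.52107584 0.24835944 0.15905834] 0.0455691474460734
('side',) [0.52190225 0.24803458 0.16443584] 0.03295510071122211
[[0.46669058 0.25180856 0.13023505]
 [0.45789144 0.30610014 0.13023505]
 [0.51918667 0.26031671 0.17099997]]
```

View pics/f_side.png

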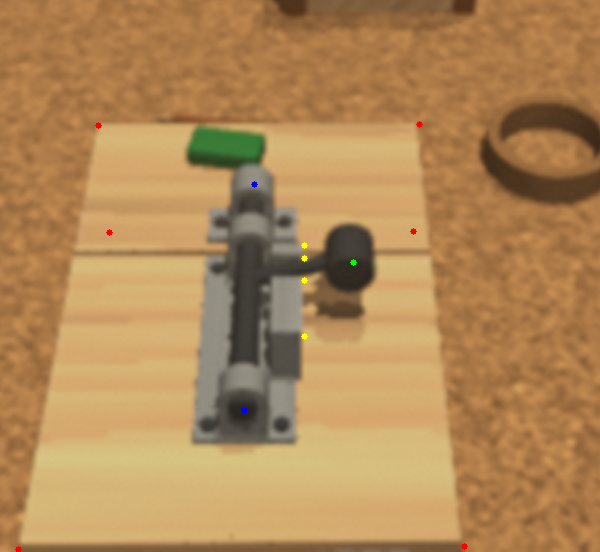

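View pics/f_top.png

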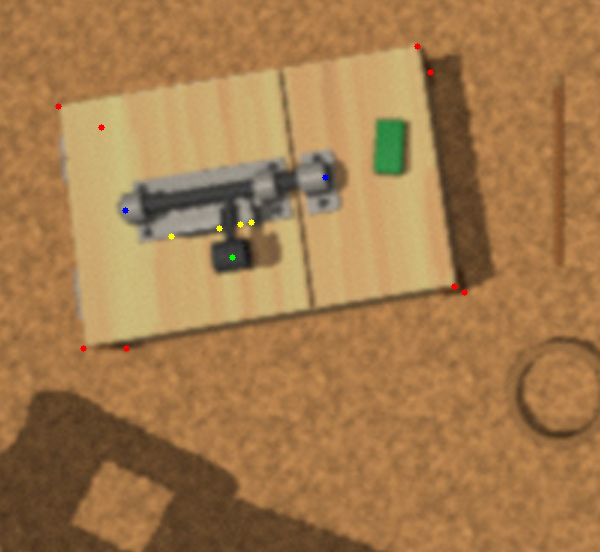

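```bash
cat >> h.py <<'E'
def togo(th,s=0,lift=0,c=None):
    """remaining shift in tool axes (mm) and turn (rad) to have grasp point at knob(th,s)+lift"""
    c=np.load("c.npy") if c is None else c
    o=ctrl.get_obs(); Rt=R.from_rotvec(o["tool_rot"])
    yd=np.array([-np.sin(c[2]),np.cos(c[2]),0]); 
    y0=Rt.as_matrix()[:,1]
    if yd@y0<0: yd=-yd
    z=np.array([0,0,-1.]); Rd=R.from_matrix(np.c_[np.cross(yd,z),yd,z])
    tgt=c2w(c,[knob(th,s)])[0]+[0,0,.155+lift]
    d=tgt-o["tool_pos"]
    print("t",round(o["t"],2),"turn",np.round((Rt.inv()*Rd).as_rotvec(),3),"shift mm",np.round(1000*Rt.inv().apply(d),1),"world",np.round(d*1000,1),"F",np.round(o["contact_force"],1),"open",round(o["opening"],4))
    # grasp point in case frame
    g=np.array(o["tool_pos"])+Rt.apply([0,0,.155])-[c[0],c[1],0]
    print("grasp in case",np.round(1000*c2w((0,0,-c[2]),[g])[0],1), "toolx",np.round(Rt.as_matrix()[:,0],2),"y",np.round(Rt.as_matrix()[:,1],2))
E
python3 -c "
from h import *
togo(0,lift=.08)"
```

```text
t 0.9 turn [ 0.     0.    -0.491] shift mm [-359.6 -235.3   39.5] world [ 263.7 -339.3  -39.5] F [-0.5 -0.3 -0.7] open 0.0853
grasp in case [-259.2  389.1  249.7] toolx [-0.95  0.32  0.  ] y [0.32 0.95 0.  ]
```

```bash
python3 -m crank '[[0,0,0,-33,-22,0,-1],[0,0,0,-33,-22,0,-1],[0,0,0,-33,-22,0,-1],[0,0,0,-33,-22,0,-1],[0,0,0,-33,-22,0,-1],[0,0,0,-33,-22,0,-1],[0,0,0,-33,-22,0,-1],[0,0,0,-33,-22,0,-1]]' 25; python3 -c "
from h import *
togo(0,lift=.08)"
```

```text
t: 1.57
tool_pos: [0.3985, 0.3348, 0.4045]
tool_rot: [0.493, 3.102, 0.006]
contact_force: [0.3, 0.2, 0.2]
opening: 0.0859
t 1.57 turn [ 0.004  0.001 -0.476] shift mm [-90.6 -57.9  39. ] world [ 68.2 -83.  -39.2] F [0.3 0.2 0.2] open 0.0859
grasp in case [-106.9  105.4  249.5] toolx [-0.95  0.31  0.  ] y [0.31 0.95 0.  ]
```

```bash
python3 -m crank '[[0,0,0,-33,-21,10,-1],[0,0,0,-33,-21,10,-1],[0,0,-0.12,0,0,0,-1],[0,0,-0.12,0,0,0,-1],[0,0,-0.12,0,0,0,-1],[0,0,-0.1,0,0,0,-1]]'; python3 -c "
from h import *
togo(0,lift=.08)"
```

```text
t: 2.07
tool_pos: [0.455, 0.2631, 0.3853]
tool_rot: [-0.234, 3.126, 0.005]
contact_force: [-0.2, 0.8, -0.3]
opening: 0.0856
t 2.07 turn [ 0.002  0.007 -0.011] shift mm [ -9.8 -12.9  20.1] world [ 11.7 -11.3 -20. ] F [-0.2  0.8 -0.3] open 0.0856
grasp in case [-61.8  25.4 230.3] toolx [-0.99 -0.15 -0.01] y [-0.15  0.99  0.  ]
```

```bash
python3 -m crank '[[0,0.007,-0.01,-10,-13,20,-1],[0,0,0,0,0,20,-1],[0,0,0,0,0,20,-1],[0,0,0,0,0,10,-1],[0,0,0,0,0,0,-1]]'; python3 -c "
from h import *
togo(0)
for n in('side','top'):
  p=eyes.get_image(n); s=[(266,260),(150,205)][n=='top']
  im=p['image'][s[1]-70:s[1]+70,s[0]-70:s[0]+70,::-1]
  cv2.imwrite('pics/g_%s.png'%n,cv2.resize(im,None,fx=4,fy=4,interpolation=cv2.INTER_CUBIC))"
```

```text
t: 2.48
tool_pos: [0.4687, 0.251, 0.3159]
tool_rot: [-0.256, 3.126, 0.007]
contact_force: [-0.6, 0.0, 0.3]
opening: 0.0854
t 2.48 turn [0.004 0.006 0.002] shift mm [ 2.   1.  30.6] world [ -2.    0.8 -30.7] F [-0.6  0.   0.3] open 0.0854
grasp in case [-50.4  11.5 160.9] toolx [-0.99 -0.16 -0.01] y [-0.16  0.99  0.  ]
```

View pics/g_side.png

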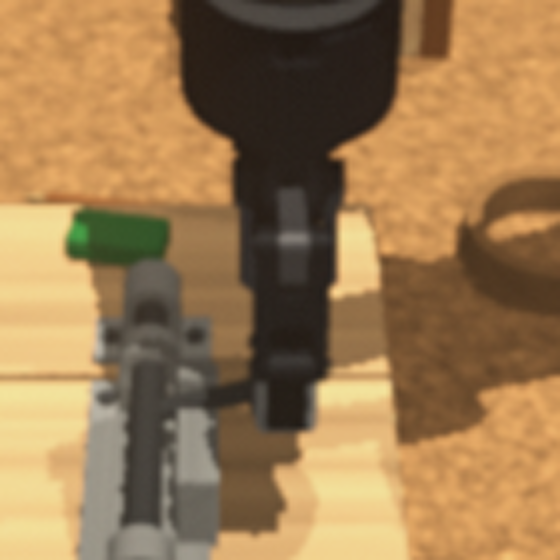

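View pics/g_top.png

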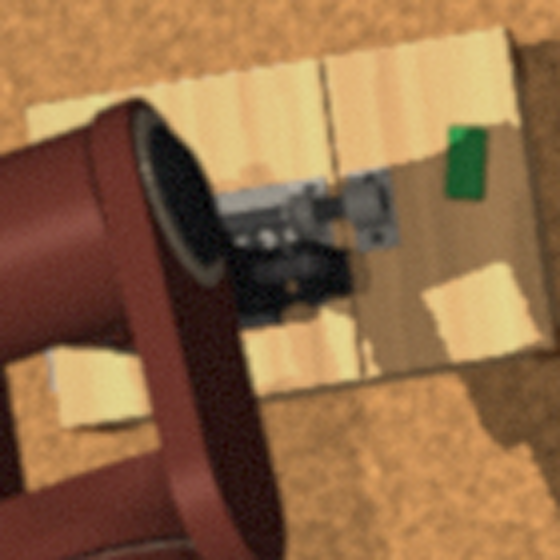

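The crops show the gripper straddling the knob: the near finger is at side-crop (285,400), with the handle bar entering behind it at (230,390). I'll descend 30 mm and close.

```bash
python3 -m crank '[[0,0,0,2,1,20,-1],[0,0,0,0,0,11,-1],[0,0,0,0,0,0,-1],[0,0,0,0,0,0,0],[0,0,0,0,0,0,0.5],[0,0,0,0,0,0,1],[0,0,0,0,0,0,1],[0,0,0,0,0,0,1]]' 25; python3 -c "
from h import *
togo(0)"
```

```text
t: 3.25
tool_pos: [0.4702, 0.2535, 0.2962]
tool_rot: [-0.257, 3.108, 0.009]
contact_force: [-2.2, -23.4, 4.5]
opening: 0.0255
t 3.25 turn [0.004 0.023 0.005] shift mm [ 4.  -1.2 10.9] world [ -3.5  -1.7 -11. ] F [ -2.2 -23.4   4.5] open 0.0255
grasp in case [-45.9  13.8 141.2] toolx [-0.99 -0.16 -0.02] y [-0.16  0.99  0.  ]
```

```bash
python3 -m crank '[[0,0,0,0,0,0,0],[0,0,0,0,0,0,0],[0,0.02,0,2,-1,3,0]]'; python3 -c "
from h import *
togo(0)"
```

```text
t: 3.5
tool_pos: [0.4691, 0.2522, 0.2952]
tool_rot: [-0.258, 3.125, 0.008]
contact_force: [0.7, 0.8, 0.4]
opening: 0.0426
t 3.5 turn [0.005 0.006 0.004] shift mm [ 2.5 -0.1  9.9] world [-2.5 -0.4 -9.9] F [0.7 0.8 0.4] open 0.0426
grasp in case [-49.7  12.8 140.2] toolx [-0.99 -0.16 -0.01] y [-0.16  0.99  0.  ]
```

```bash
python3 -m crank '[[0.004,0.006,0.004,3,0,10,0],[0,0,0,0,0,4,0],[0,0,0,0,0,0,0]]'; python3 -c "
from h import *
togo(0)"
```

```text
t: 3.75
tool_pos: [0.4656, 0.2517, 0.2793]
tool_rot: [0.251, -3.129, -0.001]
contact_force: [-1.1, -0.1, -0.3]
opening: 0.043
t 3.75 turn [ 0.001 -0.003 -0.   ] shift mm [-1.1 -0.1 -6. ] world [1.1 0.1 6. ] F [-1.1 -0.1 -0.3] open 0.043
grasp in case [-54.7  12.3 124.3] toolx [-0.99 -0.16  0.  ] y [-0.16  0.99  0.  ]
```

```bash
python3 -m crank '[[0,0,0,-1,0,-5,0],[0,0,0,0,0,0,0],[0,0,0,0,0,0,0.4],[0,0,0,0,0,0,0.7],[0,0,0,0,0,0,0.7],[0,0,0,0,0,0,0.7]]' 25; python3 -c "
from h import *
togo(0);togo(.25);togo(.5);togo(.75);togo(1.0)"
```

```text
t: 4.25
tool_pos: [0.4662, 0.2519, 0.2835]
tool_rot: [0.252, -3.126, -0.001]
contact_force: [0.4, 0.3, -1.2]
opening: 0.0258
t 4.25 turn [ 0.001 -0.005 -0.   ] shift mm [-0.4 -0.2 -1.7] world [ 0.5 -0.1  1.7] F [ 0.4  0.3 -1.2] open 0.0258
grasp in case [-54.4  12.3 128.5] toolx [-0.99 -0.16  0.01] y [-0.16  0.99  0.  ]
t 4.25 turn [ 0.001 -0.005 -0.   ] shift mm [ -5.6  -0.2 -14.4] world [ 5.6  0.7 14.4] F [ 0.4  0.3 -1.2] open 0.0258
grasp in case [-54.4  12.3 128.5] toolx [-0.99 -0.16  0.01] y [-0.16  0.99  0.  ]
t 4.25 turn [ 0.001 -0.005 -0.   ] shift mm [-13.7  -0.2 -25.5] world [13.6  2.  25.4] F [ 0.4  0.3 -1.2] open 0.0258
grasp in case [-54.4  12.3 128.5] toolx [-0.99 -0.16  0.01] y [-0.16  0.99  0.  ]
t 4.25 turn [ 0.001 -0.005 -0.   ] shift mm [-24.2  -0.2 -34.2] world [24.1  3.7 34.1] F [ 0.4  0.3 -1.2] open 0.0258
grasp in case [-54.4  12.3 128.5] toolx [-0.99 -0.16  0.01] y [-0.16  0.99  0.  ]
t 4.25 turn [ 0.001 -0.005 -0.   ] shift mm [-36.7  -0.2 -40. ] world [36.4  5.7 39.8] F [ 0.4  0.3 -1.2] open 0.0258
grasp in case [-54.4  12.3 128.5] toolx [-0.99 -0.16  0.01] y [-0.16  0.99  0.  ]
```

Centred grip. Now I'll lift along the arc.

```bash
python3 -m crank '[[0,0,0,-2,0,-7,0.7],[0,0,0,-4,0,-7,0.7],[0,0,0,-4,0,-6,0.7],[0,0,0,-4,0,-6,0.7],[0,0,0,-5,0,-5,0.7]]'; python3 -c "
from h import *
togo(.75);togo(1.0)"
```

```text
t: 4.67
tool_pos: [0.4827, 0.2547, 0.3094]
tool_rot: [0.251, -3.108, 0.002]
contact_force: [-3.7, 0.3, -5.4]
opening: 0.0253
t 4.67 turn [ 0.    -0.023  0.001] shift mm [-7.5 -0.3 -8.4] world [7.6 0.9 8.2] F [-3.7  0.3 -5.4] open 0.0253
grasp in case [-40.4  12.4 154.4] toolx [-0.99 -0.16  0.02] y [-0.16  0.99  0.  ]
t 4.67 turn [ 0.    -0.023  0.001] shift mm [-19.8  -0.3 -14.5] world [19.9  2.9 14. ] F [-3.7  0.3 -5.4] open 0.0253
grasp in case [-40.4  12.4 154.4] toolx [-0.99 -0.16  0.02] y [-0.16  0.99  0.  ]
```

```bash
python3 -m crank '[[0,0,0,-5,0,-6,0.7],[0,0,0,-6,0,-5,0.7],[0,-0.02,0,-6,0,-4,0.7],[0,0,0,-5,0,-3,0.7],[0,0,0,-3,0,0,0.7]]'; python3 -c "
from h import *
togo(.75);togo(1.0)
for n in('side','top'):
  p=eyes.get_image(n); s=[(256,270),(150,205)][n=='top']
  im=p['image'][s[1]-70:s[1]+70,s[0]-70:s[0]+70,::-1]
  cv2.imwrite('pics/l_%s.png'%n,cv2.resize(im,None,fx=4,fy=4,interpolation=cv2.INTER_CUBIC))"
```

```text
t: 5.08
tool_pos: [0.5094, 0.2591, 0.3276]
tool_rot: [0.252, -3.121, 0.001]
contact_force: [-5.8, -0.4, 1.2]
opening: 0.0255
t 5.08 turn [-0.    -0.011  0.001] shift mm [19.3 -0.4 10.1] world [-19.1  -3.5  -9.9] F [-5.8 -0.4  1.2] open 0.0255
grasp in case [-11.5  12.4 172.6] toolx [-0.99 -0.16  0.01] y [-0.16  0.99 -0.  ]
t 5.08 turn [-0.    -0.011  0.001] shift mm [ 6.9 -0.4  4.2] world [-6.8 -1.5 -4.2] F [-5.8 -0.4  1.2] open 0.0255
grasp in case [-11.5  12.4 172.6] toolx [-0.99 -0.16  0.01] y [-0.16  0.99 -0.  ]
```

View pics/l_side.png

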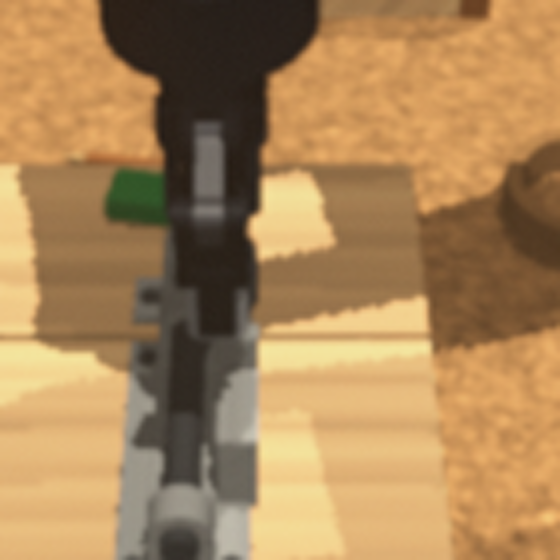

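The handle is held nearly upright at about 1.1 rad; the finger is at (215,310) in the crop and the bar is no longer in the notch. Next I'll slide along case +y, which is tool +y.

```bash
python3 -m crank '[[0,0,0,0,8,0,0.7],[0,0,0,0,10,0,0.7],[0,0,0,0,10,0,0.7],[0,0,0,0,10,0,0.7]]'; python3 -c "
from h import *
togo(1.1,.055)"
```

```text
t: 5.52
tool_pos: [0.5039, 0.2964, 0.3278]
tool_rot: [0.248, -3.122, 0.011]
contact_force: [-1.5, -4.2, -4.0]
opening: 0.0253
t 5.52 turn [-0.006 -0.011 -0.002] shift mm [ 2.1 17.   2.9] world [-4.8 16.4 -3. ] F [-1.5 -4.2 -4. ] open 0.0253
grasp in case [-10.9  49.1 172.8] toolx [-0.99 -0.16  0.01] y [-0.16  0.99 -0.01]
```

```bash
python3 -m crank '[[0,0,0,0,8,0,0.7],[0,0,0,0,6,0,0.7],[0,0,0,0,5,0,0.7],[0,0,0,0,3,0,0.7]]'; python3 -c "
from h import *
togo(1.1,.055)"
```

```text
t: 5.85
tool_pos: [0.501, 0.3171, 0.3277]
tool_rot: [0.251, -3.123, 0.05]
contact_force: [0.5, -17.0, -3.0]
opening: 0.0256
t 5.85 turn [-0.031 -0.011 -0.   ] shift mm [ 2.5 -3.9  3.1] world [-1.9 -4.4 -2.9] F [  0.5 -17.   -3. ] open 0.0256
grasp in case [-10.6  66.2 172.8] toolx [-0.99 -0.16  0.01] y [-0.16  0.99 -0.03]
```

At the stop (case y 66 mm, 17 N). I'll release gently and rise.

```bash
python3 -m crank '[[0,0,0,0,-2,0,0.7],[0,0,0,0,0,0,0.3],[0,0,0,0,0,0,0],[0,0,0,0,0,0,0],[0,0,0,0,0,0,0]]'; python3 -c "
from h import *
togo(1.1,.055)"
```

```text
t: 6.27
tool_pos: [0.5042, 0.3186, 0.3346]
tool_rot: [-0.251, 3.121, -0.037]
contact_force: [0.4, 0.3, -0.0]
opening: 0.0427
t 6.27 turn [-0.024  0.008 -0.   ] shift mm [ 6.1 -4.7  9.8] world [-5.1 -5.8 -9.8] F [ 0.4  0.3 -0. ] open 0.0427
grasp in case [ -4.2  68.1 179.6] toolx [-0.99 -0.16 -0.01] y [-0.16  0.99 -0.02]
```

```bash
python3 -m crank '[[0,0,0,0,-2,-5,0],[0,0,0,0,0,-15,0],[0,0,0,0,0,-30,0],[0,0,0,0,0,-30,0],[0,0,0,0,0,-30,0],[0,0,0,35,0,0,0],[0,0,0,35,0,0,0],[0,0,0,35,0,0,0]]'; python3 -m crank '[[0,0,0,35,0,0,0],[0,0,0,35,0,0,0],[0,0,0,0,0,0,0],[0,0,0,0,0,0,0]]'; python3 -c "
from h import *
c=np.load('c.npy')
for n in('side','top'):
  p=eyes.get_image(n); s=[(246,300),(150,195)][n=='top']
  im=cv2.resize(p['image'],None,fx=4,fy=4,interpolation=cv2.INTER_CUBIC)
  for X,col in(([knob(1.1,.055)],(0,255,0)),([knob(1.1,.042)],(255,0,0))):
    for u in proj(p,c2w(c,X)): cv2.circle(im,tuple(int(v*4+2) for v in u),3,col,-1)
  im=im[4*s[1]-280:4*s[1]+280,4*s[0]-280:4*s[0]+280,::-1]
  cv2.imwrite('pics/e_%s.png'%n,im)
  print([(np.round(d['centre'],3).tolist(),round(d['confidence'],2)) for d in spotter.mark_of('trunk_knob',p)][:3])
"
```

```text
t: 6.93
tool_pos: [0.4018, 0.303, 0.4564]
tool_rot: [-0.245, 3.107, -0.027]
contact_force: [-0.5, 0.4, 0.9]
opening: 0.0423
t: 7.27
tool_pos: [0.3249, 0.2906, 0.4601]
tool_rot: [-0.248, 3.096, -0.017]
contact_force: [1.1, -0.1, 0.7]
opening: 0.0429
[([0.463, -0.26, 0.194], 0.48)]
[([0.463, -0.259, 0.195], 0.62)]
```

View pics/e_side.png

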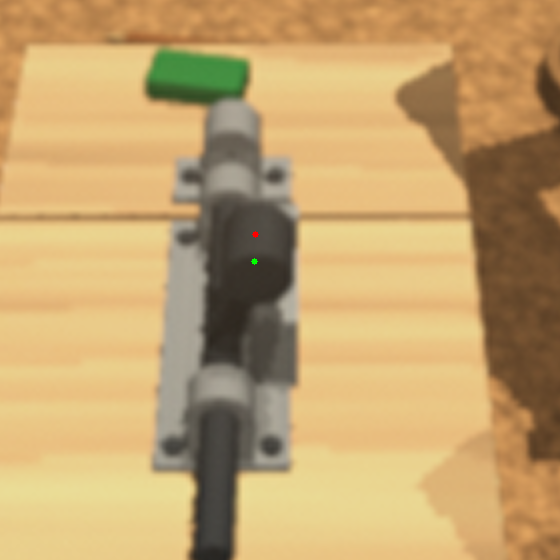

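View pics/e_top.png

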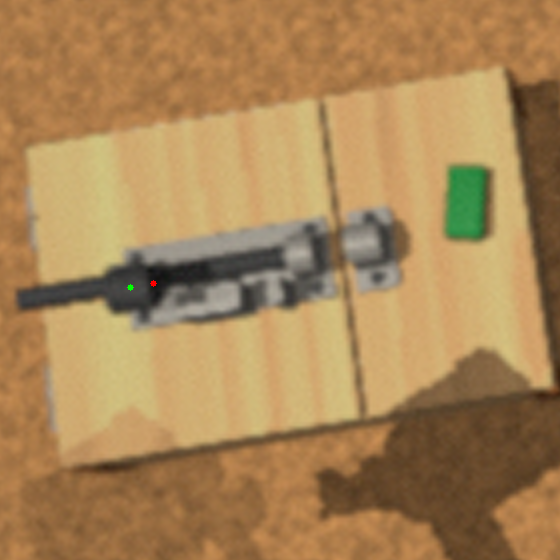

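In the top view the knob, at (130,287), sits on the 55 mm prediction, and both the keeper gap and the seam at (335,240) are free of the rod. The side view agrees, with the knob at (257,252), and the robot is clear.

```bash
python3 -c "
from station import ctrl
print(ctrl.finish_job())"
```

```text
the job is handed in; nothing more can be done
None
```

The flat case's bolt is drawn, and I handed the job in at about 7.5 s. I gripped the knob by its flat ends, lifted the handle to about 1.1 rad while the bolt was still shot, then slid the bolt about 54 mm to its stop. I then let go and moved the arm clear.

**Last checks:**
- **Bolt:** In the top view the knob lies on the position predicted for a 55 mm draw, and the keeper gap and lid seam are clear of the rod. The side view agrees.
- **Robot:** The last force reading was about 1 N, which is noise level, and the arm stood well away from the case.
- **Tall box:** Its knob read within about 5 mm of its first reading, which is the network's accuracy. The arm never went near it.

**What went wrong on the way:**
- The first grasp sat 11 mm too high and pushed sideways with 23 N, so I opened the gripper and gripped again, centred.
- The arm pressed with 17 N against the bolt's stop at the end of the slide.
- The handle angle and bolt position come from gripper readings and pictures, as the joints cannot be read directly. The hand-in reports no verdict.

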